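# Stack the spreader disc and the green dish on the dish warmer

## Robot

A 6-joint arm with a two-finger parallel gripper is mounted at the origin on the work surface. World frame = base frame: x ahead of the robot, y to its left, z up, the work surface at z = 0. Lengths are in m, angles in rad, forces in N, time in s.
With the tool pointing down it reaches from about 0.425 to 0.95 m from the base axis. Payload 3.5 kg.
Tool frame: the origin (TCP) lies at the very end of the fingers, on their centre line; the grasp point (between the pads) lies 19 mm behind it (ctrl.grip_point_offset is the distance from the TCP to the grasp point, in m); z points along the fingers, y is the line along which they close (so a half turn about z gives the same grasp; the last joint's range is limited). The gripper opens to 85 mm and grips with 20 to 120 N. Pads are 22 mm wide; open, the fingers measure 114 mm over their backs; the gripper's body (76 mm by 85 mm) begins 54 mm behind the grasp point. The pads swing forward as they close: fully open they stand 13 mm farther back than shut.
Start: joints at [1.157, 0.286, 1.577, -0, 1.279, -0.15], TCP at [0.176, 0.652, 0.231] pointing down, gripper open.
Joint ranges: [-2.77, 2.77], [-0.9, 2.22], [0.21, 2.48], [-1.53, 4.67], [0.24, 2.81], [-2.84, 2.84]. Speed limits (rad/s): [2.79, 2.79, 3.14, 3.14, 3.14, 3.14].

## Interface

Orientations are given as a unit quaternion [x, y, z, w].
In Python, from plant import telemetry, vision, ctrl gives the robot as it stands.
- The arm moves only by the tool arm_command, never from a script. Its argument "series" is one flat list of numbers, 7 for each row, row after row: the shift along the tool's x, y, z in cm, then the turn, a rotation vector about the tool's x, y, z in degrees, then the closure, from 0 (fully open) to 1 (shut). A call has 1 to 10 rows; each row is the pose to reach, as a shift and turn from the pose commanded when the call began, along the tool's axes at that moment; what a row does not reach only later rows make up. A row lasts 1/12 s, in which the tool goes at most 41.7 mm and 7.16 degrees, less where a joint would pass 70% of its speed; a pose out of reach is approached as far as the arm can. A call with a gripper value outside its range is refused whole. The fingers move at their own pace and stop on an object; "force" is the grip in N (left out, the last holds). Time passes only in rows, so rows that repeat a pose let the fingers close. It gives the time, the measured TCP pose, the force, the opening and the grip force at its end, in the units of the state.
- telemetry.get_state(): the state, without advancing time (a new reading comes with each control period).
- vision.read_camera(name): name is "scene" or "side" or "wrist"; returns a dict with "color" (420x560x3 uint8, blue, green, red), "K" (3x3 intrinsics, pixels), "rvec" (rotation vector, rad) and "tvec" (3), from world to camera coordinates, as OpenCV has them; the wrist camera has in their place "T_tool_cam" (4x4, takes a point from camera to tool coordinates, whose origin is the TCP and whose axes are the flange's). Camera axes: x right, y down, z forward; pixel columns grow to the right and rows downward; lengths in m; the calibration is good to about 2 mm. The wrist camera is an equidistant fisheye: a pixel r from the principal point sees the ray r / f radians off the axis. A picture is of the moment at which its call begins: read the wrist's pose just before it. There is no depth.
- ctrl.sign_off(): hands the job in; it is judged then, once.
The state is a dict: "time": time; "qpos": joint angles; "dq": joint speeds; "joint_efforts": joint torques, N m; "eef_pos": TCP position; "tcp_rot": TCP orientation; "contact_force": force on the tool from outside, world axes, zero at the start; "wrist_torque": the same for the moment, N m; "opening": opening from 0.0 (shut) to 1.0 (fully open); "finger_force": force on a finger pad.
Only numpy, scipy, OpenCV 4.12 (cv2) and the standard library are available. Lean on these libraries where they do the work, as an engineer would, in place of code of your own. Each camera call takes 0.05 s, during which the arm holds its last target. There are 200 camera calls.

## Task

Get the dish warmer ready (it is cold and switched off): lay the red anodised aluminium spreader disc flat in the middle of the warmer's round dark plate, let go of it, then set the green-lidded culture dish, lid up, in the middle of the disc. Put both down rather than dropping them, and leave the blue-lidded dish where it is.

Things in the scene. Friction and masses are not known exactly. Their poses are not given: they have to be found in the camera images.
- plate_top (a point): Centre of the upper face of the dish warmer's fixed round dark-grey metal plate, 120 mm in diameter, marked with a thin white circle 68 mm across. The plate stands 12 mm proud of the warmer's cream housing (200 x 170 mm, 55 mm high, controls towards the robot), so this face is 67 mm above the table. z points up; the warmer's controls are towards -x of this frame.
- metal_disc_center (a point): Centre, half-way up, of the loose red anodised aluminium spreader disc: 60 mm in diameter, 16 mm thick, about 120 g, lying flat on the table, with a thin pale ring and dot on its upper face. z points up. A black rubber disc of the same diameter but 10 mm thick lies nearby and is not wanted.
- green_dish_center (a point): Centre, half-way up, of the closed rigid culture dish with the green lid: round, the lid 55 mm in diameter, 16 mm high overall, about 30 g. The lid is fixed to the dish and covers its upper 10 mm; below it the white base is 52 mm in diameter. Stands on the table; z points up, towards the lid.
- blue_dish_center (a point): Centre, half-way up, of the same kind of dish with a blue lid (55 mm in diameter, 16 mm high), a bystander to be left where it is.
Mind the look-alikes: they are no part of the job. There is more than one size of the part that bears metal_disc_center; the job needs the middle-sized.

How it is judged:
On the way:
1. the red disc lies flat, released and at rest in the middle of the warmer's plate (within 15 mm) (horizontal distance between metal_disc_center and plate_top below 0.015 m and z of metal_disc_center in the frame of plate_top between 0.004 and 0.012 m and angle between metal_disc_center's own z axis and vertical below 0.15 rad and linear speed of metal_disc below 0.02 m/s and contact force between the fingers and metal_disc below 0.05 N), for 0.2 s.
At the end, for the whole second after the job is handed in: The red disc lies flat and at rest on the warmer's plate, its centre within 15 mm of the plate's centre, and the green-lidded dish stands lid up and at rest on the disc, its centre within 15 mm of the disc's centre (horizontal distance between metal_disc_center and plate_top below 0.015 m and z of metal_disc_center in the frame of plate_top between 0.004 and 0.012 m and angle between each of metal_disc_center, green_dish_center's own z axis and vertical below 0.15 rad and linear speed of each of metal_disc, green_dish below 0.02 m/s and horizontal distance between green_dish_center and metal_disc_center below 0.015 m and z of green_dish_center in the frame of plate_top between 0.02 and 0.028 m); the robot touches nothing.
It fails at once if the green-lidded dish is dropped (falls freely faster than 0.8 m/s, about 30 mm) (contact force between the fingers and green_dish below 0.05 N and linear speed of green_dish above 0.8 m/s).
It fails at once if the red disc is dropped (falls freely faster than 0.8 m/s, about 30 mm) (contact force between the fingers and metal_disc below 0.05 N and linear speed of metal_disc above 0.8 m/s).
It fails at once if the blue-lidded dish is moved by more than 30 mm (distance of blue_dish_center from where it was at the start of the episode above 0.03 m).
It also fails if it takes over 67 s, if anything falls off the work surface, if the arm or the gripper's body presses on something with over 40 N, if the wrist force passes 120 N, or if a joint passes its speed limit or range.

## Working session

There is one attempt and no reset: what is moved stays moved. The work goes in short steps, Python scripts to look and compute and a tool call to move; the robot and the scene stay as the last step left them, time stands still between calls to the robot, and variables do not carry over. Pictures are saved under pics/ and viewed, at most 10 in all, crops included, and the job is handed in when it is done.

Besides the shell and the picture viewer there is one more tool, called after "Emit:" by a JSON object that holds its "fn" and its "kwargs". arm_command: Moves the arm, as the interface text tells. Its arguments: {"type":"object","properties":{"series":{"type":"array","items":{"type":"number"}},"force":{"type":"number"}},"required":["series"]}

```bash
mkdir -p pics; ls
python3 - <<'E'
from plant import telemetry, vision, ctrl
import cv2,numpy as np
print(telemetry.get_state(), ctrl.grip_point_offset)
for n in ["scene","side","wrist"]:
    d=vision.read_camera(n); cv2.imwrite(f"pics/{n}0.png",d["color"])
    np.save(f"{n}0.npy",d,allow_pickle=True)
    print(n,{k:np.round(v,4).tolist() for k,v in d.items() if k!="color"})
E
```

```text
pics
{'time': 0.0, 'qpos': array([ 1.15701533e+00,  2.87209755e-01,  1.57819914e+00, -2.07535849e-05,
        1.27860266e+00, -1.50019417e-01]), 'dq': array([ 0.00026333, -0.00108496,  0.00232191, -0.00052267,  0.00059888,
        0.0008946 ]), 'joint_efforts': array([ 4.82591690e-05, -4.05978119e+01, -2.92628056e+01, -1.31776492e-04,
        5.74883787e-03,  1.49224104e-05]), 'eef_pos': array([0.17569903, 0.65104002, 0.2299058 ]), 'tcp_rot': array([ 1.31495759e-01,  9.91315995e-01, -1.16447976e-03, -3.26906684e-04]), 'contact_force': array([ 0.06306475,  0.70274964, -0.70740447]), 'wrist_torque': array([-0.01419873,  0.0207427 ,  0.00686705]), 'finger_force': 0.0, 'opening': 1.0014352451067239} 0.0187
scene {'K': [[408.1577, 0.0, 277.1822], [0.0, 408.1577, 212.3062], [0.0, 0.0, 1.0]], 'rvec': [2.4914, 0.7178, -0.2143], 'tvec': [-0.4276, -0.2311, 1.0701]}
side {'K': [[409.5792, 0.0, 278.6534], [0.0, 409.5792, 213.4594], [0.0, 0.0, 1.0]], 'rvec': [2.1507, -0.226, 0.0929], 'tvec': [-0.5551, 0.0925, 0.8113]}
wrist {'K': [[325.1923, 0.0, 280.2777], [0.0, 325.1923, 206.7377], [0.0, 0.0, 1.0]], 'T_tool_cam': [[0.0001, -0.9467, -0.3222, 0.0837], [1.0, -0.0001, 0.0006, 0.0007], [-0.0006, -0.3222, 0.9467, -0.1423], [0.0, 0.0, 0.0, 1.0]]}
```

View pics/scene0.png

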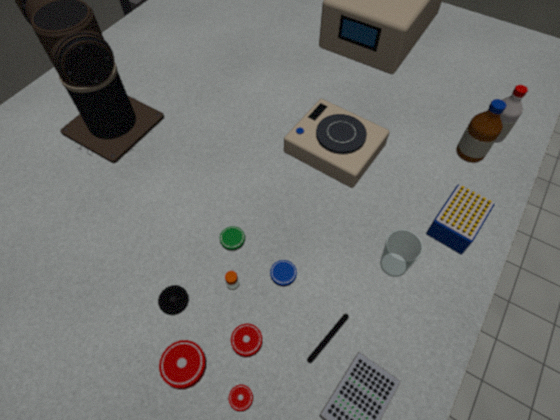

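View pics/side0.png

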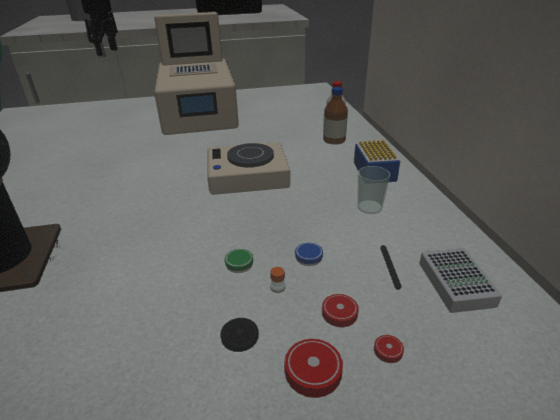

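Scene view: the red discs are at (183,364) large, (247,340) middle and (240,398) small. The black rubber disc is at (174,300), green dish (232,237), blue dish (283,272), warmer plate (341,133). There is also an orange-capped vial at (232,280), close to the green dish. Side view: the red discs are at (314,366), (340,309) and (389,348); green is at (239,260).

Look-alikes for the disc are large red (183,364), small red (240,398) and black (174,300). I choose the middle red (247,340), and will check it by measured diameter and a crop.

```bash
cat > h.py <<'E'
import cv2,numpy as np
from scipy.spatial.transform import Rotation as R
def ray(d,px,st=None):
    px=np.array(px,float).reshape(-1,2)
    if "rvec" in d:
        u=cv2.undistortPoints(px[:,None],d["K"],None)[:,0]; v=np.c_[u,np.ones(len(u))]
        M=R.from_rotvec(np.ravel(d["rvec"])).as_matrix(); return -M.T@np.ravel(d["tvec"]), v@M
    K=d["K"]; q=(px-K[:2,2])/K[0,0]; r=np.linalg.norm(q,axis=1)[:,None]
    v=np.c_[q*np.sinc(r/np.pi),np.cos(r)]; v[:,:2]=q/np.maximum(r,1e-9)*np.sin(r)
    T=np.eye(4); T[:3,:3]=R.from_quat(st["tcp_rot"]).as_matrix(); T[:3,3]=st["eef_pos"]
    T=T@d["T_tool_cam"]; return T[:3,3], v@T[:3,:3].T
def plane(d,px,z,st=None):
    o,v=ray(d,px,st); return (o+v*((z-o[2])/v[:,2])[:,None])[:,:2]
def mask(im,c):
    h=cv2.cvtColor(im,cv2.COLOR_BGR2HSV); H,S,V=cv2.split(h)
    m={"red":((H<6)|(H>172))&(S>150)&(V>60),"green":(H>45)&(H<85)&(S>110),"blue":(H>100)&(H<130)&(S>140)}[c]
    return m.astype(np.uint8)*255
def blobs(im,c,amin=150):
    cs,_=cv2.findContours(mask(im,c),cv2.RETR_EXTERNAL,cv2.CHAIN_APPROX_NONE)
    return [k[:,0] for k in cs if cv2.contourArea(k)>amin]
def circ(d,k,z,st=None):
    "hull contour cast on plane z -> min enclosing circle centre, fitted ellipse axes"
    p=plane(d,k,z,st).astype(np.float32); e=cv2.fitEllipse(p*1000); return np.round(e[0],1),np.round(e[1],1)
E
python3 - <<'E'
from h import *
for n in ["scene","side"]:
    d=np.load(n+"0.npy",allow_pickle=True).item(); print(n,"cam",ray(d,[0,0])[0].round(3))
    for c,z in [("red",.012),("green",.011),("blue",.011)]:
        for k in blobs(d["color"],c): print(c,k.mean(0).round(),*circ(d,k,z))
    # plate: white ring & dark plate
    g=cv2.cvtColor(d["color"],cv2.COLOR_BGR2GRAY)
    x0,y0,x1,y1=(310,105,372,160) if n=="scene" else (222,138,280,170)
    m=np.zeros_like(g); m[y0:y1,x0:x1]=(g[y0:y1,x0:x1]<85)*255
    m=cv2.morphologyEx(m,cv2.MORPH_OPEN,np.ones((3,3)))
    cs,_=cv2.findContours(m,cv2.RETR_EXTERNAL,cv2.CHAIN_APPROX_NONE)
    k=max(cs,key=cv2.contourArea)[:,0]; print("plate",k.mean(0),*circ(d,k,.064))
d=np.load("scene0.npy",allow_pickle=True).item()["color"]
s=np.load("side0.npy",allow_pickle=True).item()["color"]
a=cv2.resize(d[215:415,150:300],None,fx=2.5,fy=2.5)[:500]; b=cv2.resize(d[95:185,280:395],(400,313)); w=cv2.resize(np.load("wrist0.npy",allow_pickle=True).item()["color"],(400,187+100)[:2])[:187]
cv2.imwrite("pics/crop.png",np.hstack([a,np.vstack([b,w])]))
E
```

```text
scene cam [ 0.774 -0.419  0.779]
red [240. 398.] [ 660.4 -365.3] [35.7 39.1]
red [182. 364.] [ 538.7 -374.5] [79.5 81.9]
red [244. 339.] [ 613.2 -277.8] [52.6 55.9]
green [232. 241.] [ 464.3 -116.6] [45.  49.4]
blue [283. 271.] [ 598.1 -124.1] [41.5 42.1]
blue [448. 236.] [854.9 132.3] [ 44.1 104.7]
blue [358.  31.] [373.4 680. ] [ 90.4 144. ]
plate [340.5703125 133.609375 ] [538.9 228.3] [117.  125.2]
side cam [ 0.432 -0.722  0.517]
red [314. 368.] [ 542.7 -368.8] [79.8 84.2]
red [389. 346.] [ 660.7 -363.4] [31.6 32.2]
red [340. 306.] [ 615.  -272.6] [44.7 45.6]
green [238. 257.] [ 465.9 -108.4] [39.8 40.7]
blue [309. 250.] [ 602.5 -118.7] [38.7 40.8]
plate [250.36111111 154.87962963] [538.7 225. ] [119.7 136.7]
```

View pics/crop.png

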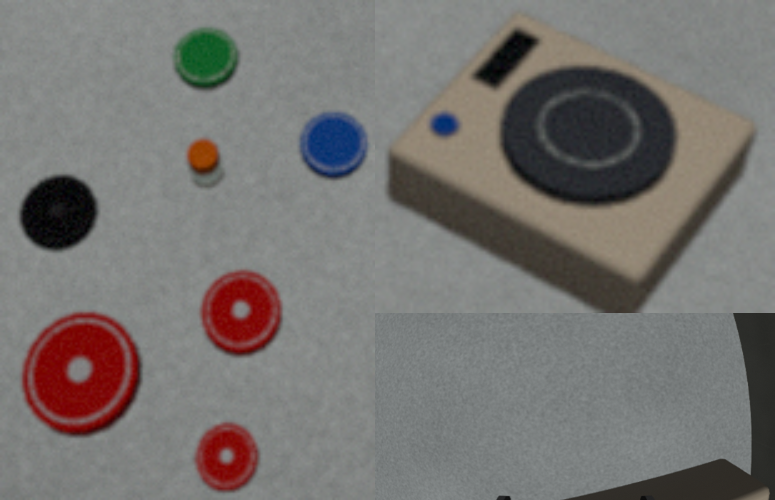

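The three red discs measure about 80, 56 and 38 mm across their masks, so the one at scene (247,340) is the middle-sized 60 mm disc, at about (0.614, -0.275). The crop confirms the choice: big, middle and small reds are clearly distinct, and the plate ring is visible.

Next I move towards it, squaring the tool to the world axes on the way.

Emit:
{"fn": "arm_command", "kwargs": {"series": [-4,-3,0,0,0,-5,0,-8,-6,0,0,0,-10,0,-12,-9,0,0,0,-15,0,-16,-12,0,0,0,-15.1,0,-20,-15,0,0,0,-15.1,0,-23,-18,0,0,0,-15.1,0,-26,-20.5,0,0,0,-15.1,0,-29,-23,0,0,0,-15.1,0,-31,-24.5,0,0,0,-15.1,0,-31,-24.5,0,0,0,-15.1,0], "force": 40}}

```text
time: 0.98
eef_pos: [0.4132, 0.3309, 0.2311]
tcp_rot: [0.002, 1.0, -0.001, 0.0]
contact_force: [1.2, 0.3, 0.1]
opening: 1.001
finger_force: 0.0
```

Emit:
{"fn": "arm_command", "kwargs": {"series": [-3,-3,0,0,0,0,0,-6,-6,0,0,0,0,0,-9,-9,0,0,0,0,0,-11,-11,0,0,0,0,0,-11,-11,0,0,0,0,0,-11,-11,0,0,0,0,0]}}

```text
time: 1.48
eef_pos: [0.522, 0.2229, 0.2308]
tcp_rot: [0.002, 1.0, 0.0, -0.001]
contact_force: [-0.6, 0.5, -0.3]
opening: 0.999
finger_force: 0.0
```

Run:
```python
from plant import telemetry, vision
from h import *
st=telemetry.get_state(); d=vision.read_camera("wrist"); cv2.imwrite("pics/w1.png",d["color"])
np.save("w1.npy",(st,d),allow_pickle=True); print(st["eef_pos"])
```

```text
[0.5219713  0.22293631 0.23077576]
```

View pics/w1.png

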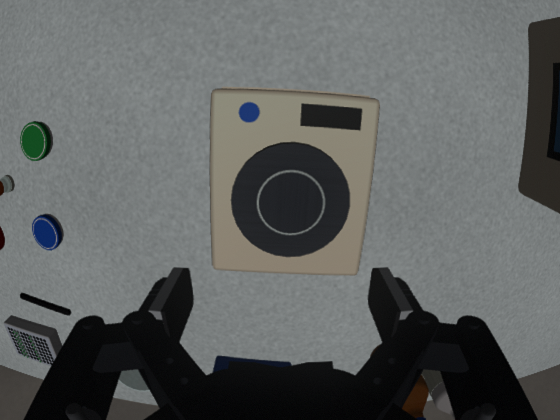

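Emit:
{"fn": "arm_command", "kwargs": {"series": [0,-4,0,0,0,0,0,0,-8,0,0,0,0,0,0,-12,0,0,0,0,0,0,-16,0,0,0,0,0,0,-20,0,0,0,0,0,0,-24,0,0,0,0,0,-1,-28,0,0,0,0,0,-2,-31,0,0,0,0,0,-3,-33,0,0,0,0,0,-3,-33,0,0,0,0,0]}}

```text
time: 2.37
eef_pos: [0.5521, -0.1078, 0.2314]
tcp_rot: [0.001, 1.0, -0.001, 0.0]
contact_force: [-0.4, -0.8, -1.0]
opening: 1.0
finger_force: 0.0
```

Wrist view: the whole warmer is visible, with the dark plate centred at (291,200) and its white ring. The green lid is at (36,140), the blue lid at (47,232), and the fingers are at the bottom.

Run:
```python
from plant import telemetry, vision
from h import *
st,d=np.load("w1.npy",allow_pickle=True)
g=cv2.cvtColor(d["color"],cv2.COLOR_BGR2GRAY)
m=np.zeros_like(g); m[138:262,225:356]=(g[138:262,225:356]<90)*255
m=cv2.morphologyEx(m,cv2.MORPH_OPEN,np.ones((3,3)))
k=max(cv2.findContours(m,cv2.RETR_EXTERNAL,cv2.CHAIN_APPROX_NONE)[0],key=cv2.contourArea)[:,0]; print("plate",k.mean(0),*circ(d,k,.067,st))
for k in blobs(d["color"],"green"): print("green",k.mean(0),*circ(d,k,.012,st))
r=np.zeros_like(g); r[162:242,250:332]=(g[162:242,250:332]>95)*255
k=np.argwhere(r)[:,::-1]; print("ring",k.mean(0),*circ(d,k,.067,st))
st=telemetry.get_state(); d=vision.read_camera("wrist"); cv2.imwrite("pics/w2.png",d["color"]); np.save("w2.npy",(st,d),allow_pickle=True)
print(st["eef_pos"])
for c in("red","green","blue"):
  for k in blobs(d["color"],c): print(c,k.mean(0).round(),*circ(d,k,.014,st))
```

```text
plate [290.1570997  199.16918429] [538.  233.9] [118.1 119.8]
green [ 31.41666667 140.63095238] [ 464.7 -117.9] [43.6 45. ]
green [ 39.89430894 139.30081301] [ 464.9 -116.4] [52.2 63.3]
ring [288.12080537 201.39932886] [539.2 234.5] [65.1 68.6]
[ 0.55206803 -0.10781357  0.23136439]
red [102. 254.] [ 657.9 -359.4] [37.5 39.4]
red [148. 222.] [ 612.7 -275.1] [57.8 58.1]
red [ 75. 171.] [ 541.8 -377. ] [81.5 81.8]
green [274.  96.] [ 464.5 -113.5] [52.5 52.7]
blue [266. 214.] [ 600.8 -124.1] [43.6 43.8]
```

Emit:
{"fn": "arm_command", "kwargs": {"series": [-1.5,-4,0,0,0,0,0,-3,-8,0,0,0,0,0,-4.5,-12,1,0,0,0,0,-5.5,-15,3,0,0,0,0,-6.1,-16.7,5,0,0,0,0,-6.1,-16.7,8,0,0,0,0,-6.1,-16.7,11,0,0,0,0,-6.1,-16.7,13,0,0,0,0,-6.1,-16.7,13,0,0,0,0,-6.1,-16.7,13,0,0,0,0]}}

```text
time: 3.25
eef_pos: [0.6117, -0.2699, 0.0999]
tcp_rot: [-0.001, 1.0, 0.001, -0.002]
contact_force: [0.1, -0.7, 0.7]
opening: 0.996
finger_force: 0.0
```

```bash
cat > look.py <<'E'
import sys
from plant import telemetry, vision
from h import *
st=telemetry.get_state(); d=vision.read_camera("wrist"); cv2.imwrite(f"pics/{sys.argv[1]}.png",d["color"])
print(st["eef_pos"].round(4),st["contact_force"].round(1),round(st["opening"],3),st["finger_force"])
z=float(sys.argv[2])
for c in("red","green","blue"):
  for k in blobs(d["color"],c): print(c,k.mean(0).round(),*circ(d,k,z,st))
E
python3 look.py w3 0.015
```

```text
[ 0.6117 -0.2699  0.0999] [ 0.1 -0.7  0.7] 0.996 0.0
red [168. 263.] [ 654.3 -362.3] [24.2 34.1]
red [169. 259.] [ 657.6 -360.3] [39.5 40.3]
red [272. 214.] [ 612.2 -275. ] [57.9 58.9]
red [141. 123.] [ 540.6 -374.6] [82.9 83.2]
green [475.  38.] [ 464.7 -114.1] [53.3 54.8]
blue [457. 201.] [ 600.2 -123. ] [44.4 44.6]
blue [456. 200.] [ 599.8 -123.7] [52.1 52.9]
```

Emit:
{"fn": "arm_command", "kwargs": {"series": [0,0,2,0,0,0,0,0,0,4,0,0,0,0,0,0,6,0,0,0,0,0,0,7.5,0,0,0,0,0,0,8.5,0,0,0,0,0,0,8.8,0,0,0,0,0,0,8.8,0,0,0,0,0,0,8.8,0,0,0,0]}}

```text
time: 3.97
eef_pos: [0.6131, -0.2732, 0.0146]
tcp_rot: [0.0, 1.0, -0.001, 0.001]
contact_force: [0.7, -0.4, 0.6]
opening: 1.002
finger_force: 0.0
```

```bash
python3 look.py w4 0.015
```

```text
[ 0.6131 -0.2732  0.0146] [ 0.7 -0.4  0.6] 1.002 0.0
red [124. 313.] [ 646.1 -367.1] [ 7.1 23.7]
red [275. 267.] [ 612.3 -275. ] [58.4 58.9]
red [ 82. 134.] [ 540.7 -376.5] [84.7 84.8]
green [550.  21.] [ 467.7 -123. ] [21.7 34.6]
green [536.  31.] [ 478.5 -133.9] [18.6 38.8]
blue [525. 241.] [ 600.3 -122.5] [44.9 45.2]
blue [521. 237.] [ 598.8 -125.5] [51.7 59.8]
```

View pics/w4.png

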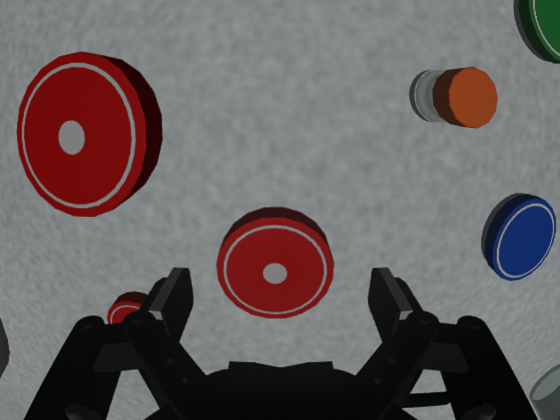

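Wrist view: the middle disc at (275,267) lies between the open fingers, at (0.612, -0.275). The small red disc at (125,313) is clear of the left finger. I go down to the table and close.

Emit:
{"fn": "arm_command", "kwargs": {"series": [0,-0.1,0.5,0,0,0,0,0,-0.1,1.0,0,0,0,0,0,-0.1,1.3,0,0,0,0,0,-0.1,1.3,0,0,0,0.2,0,-0.1,1.3,0,0,0,0.5,0,-0.1,1.3,0,0,0,0.5,0,-0.1,1.3,0,0,0,0.5,0,-0.1,1.3,0,0,0,0.5,0,-0.1,1.3,0,0,0,0.5,0,-0.1,1.3,0,0,0,0.5], "force": 40}}

```text
time: 4.85
eef_pos: [0.6125, -0.274, 0.0007]
tcp_rot: [0.0, 1.0, -0.0, 0.0]
contact_force: [0.9, -1.1, 0.5]
opening: 0.679
finger_force: 43.2
```

Emit:
{"fn": "arm_command", "kwargs": {"series": [0,0,-0.3,0,0,0,0.6,0,0,-0.8,0,0,0,0.6,0,0,-1.5,0,0,0,0.6,0,0,-2.5,0,0,0,0.6,0,0,-3.5,0,0,0,0.6,0,0,-4,0,0,0,0.6,0,0,-4,0,0,0,0.6,0,0,-4,0,0,0,0.6], "force": 60}}

```text
time: 5.52
eef_pos: [0.6126, -0.274, 0.0413]
tcp_rot: [0.0, 1.0, -0.0, 0.001]
contact_force: [-0.1, -0.0, -0.8]
opening: 0.672
finger_force: 64.0
```

```bash
python3 look.py w5 0.056
python3 - <<'E'
from plant import vision
from h import *
d=vision.read_camera("side"); im=d["color"]; cv2.imwrite("pics/c5.png",np.hstack([cv2.resize(im[230:390,270:430],(400,400)),cv2.resize(cv2.imread("pics/w5.png"),(400,400))]))
E
```

```text
[ 0.6126 -0.274   0.0413] [-0.1 -0.  -0.8] 0.672 64.0185534954071
red [149. 299.] [ 622.  -339.5] [16.9 23. ]
red [146. 289.] [ 625.2 -338.9] [29.  29.8]
red [280. 283.] [ 612.5 -273. ] [58.3 58.8]
red [108. 129.] [ 537.8 -350.6] [63.5 63.7]
green [532.  25.] [ 480.8 -151. ] [30.7 34.7]
green [526.  39.] [ 482.3 -153.6] [35.5 43.7]
blue [496. 221.] [ 581.7 -161.8] [40.7 44.7]
```

View pics/c5.png

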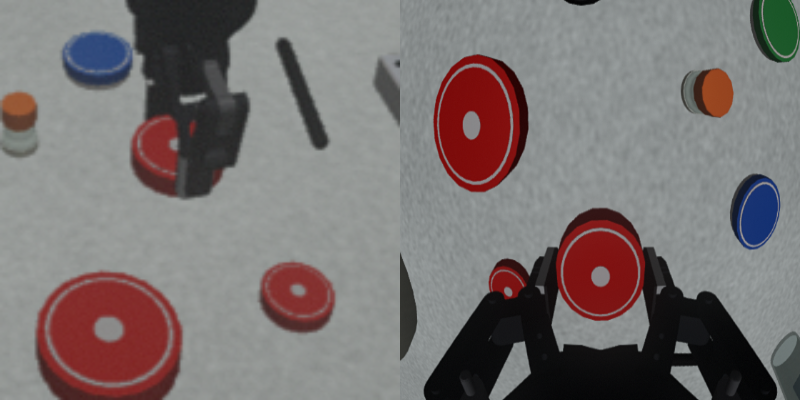

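Crop: the disc is held level between the pads (left half, about (180,150); right half, centre (600,275)). I carry it to the plate.

Emit:
{"fn": "arm_command", "kwargs": {"series": [0,0,-2,0,0,0,0.6,0,1,-4,0,0,0,0.6,0,3,-6,0,0,0,0.6,0.5,6,-8,0,0,0,0.6,1,9,-9.5,0,0,0,0.6,1.5,12,-10.5,0,0,0,0.6,2,15,-11,0,0,0,0.6,2.5,18,-11,0,0,0,0.6,3,21,-11,0,0,0,0.6,3.5,24,-11,0,0,0,0.6]}}

```text
time: 6.45
eef_pos: [0.5764, -0.0323, 0.1499]
tcp_rot: [0.0, 1.0, 0.0, -0.0]
contact_force: [1.2, 0.4, -1.0]
opening: 0.671
finger_force: 64.3
```

Emit:
{"fn": "arm_command", "kwargs": {"series": [0.5,3,0,0,0,0,0.6,1,6,0,0,0,0,0.6,1.5,9,0,0,0,0,0.6,2,12,0,0,0,0,0.6,2.5,15,0,0,0,0,0.6,3,18,0,0,0,0,0.6,3.5,21,0,0,0,0,0.6,3.9,24,0,0,0,0,0.6,3.9,26,0,0,0,0,0.6,3.9,26.7,0,0,0,0,0.6]}}

```text
time: 7.28
eef_pos: [0.5373, 0.2359, 0.1496]
tcp_rot: [-0.001, 1.0, 0.0, -0.001]
contact_force: [0.2, -0.3, -1.2]
opening: 0.674
finger_force: 64.3
```

Emit:
{"fn": "arm_command", "kwargs": {"series": [0,0,0,0,0,0,0.6,0,0,0,0,0,0,0.6,0,0,0,0,0,0,0.6]}}

```text
time: 7.53
eef_pos: [0.5384, 0.2322, 0.1499]
tcp_rot: [0.001, 1.0, -0.0, -0.0]
contact_force: [-0.2, -0.4, -1.7]
opening: 0.675
finger_force: 64.3
```

Run:
```python
from plant import telemetry,vision
from h import *
st=telemetry.get_state(); d=vision.read_camera("wrist"); im=d["color"]; cv2.imwrite("pics/w6.png",im)
print(st["eef_pos"],st["opening"],st["finger_force"])
z=st["eef_pos"][2]+.015
for k in blobs(im,"red"): print(k.mean(0).round(),*circ(d,k,z,st))
```

```text
[0.53835675 0.23216023 0.14993497] 0.6745779263032476 64.32137131690979
[280. 283.] [538.1 233.2] [58.3 58.5]
```

View pics/w6.png

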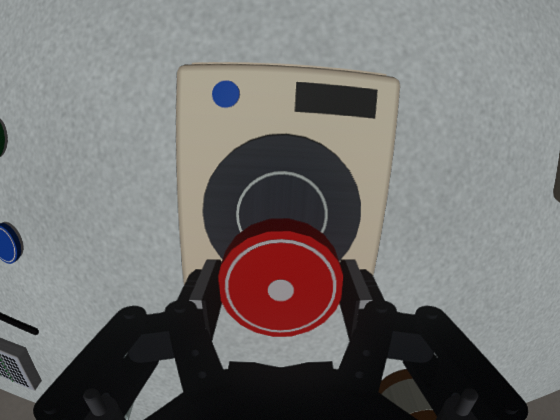

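Wrist view: the disc is held level at (280,283), the plate is centred near (282,210) below and beyond it, laterally in line. Lower to just above the plate.

Emit:
{"fn": "arm_command", "kwargs": {"series": [0,0,1.5,0,0,0,0.6,0,0,3,0,0,0,0.6,0,0,4.5,0,0,0,0.6,0,0,6,0,0,0,0.6,0,0,7,0,0,0,0.6,0,0,7.6,0,0,0,0.6,0,0,7.8,0,0,0,0.6,0,0,7.8,0,0,0,0.6,0,0,7.8,0,0,0,0.6]}}

```text
time: 8.33
eef_pos: [0.539, 0.2332, 0.0731]
tcp_rot: [0.0, 1.0, 0.0, 0.001]
contact_force: [1.0, -0.4, -1.8]
opening: 0.674
finger_force: 64.3
```

Emit:
{"fn": "arm_command", "kwargs": {"series": [0,0,0.1,0,0,0,0.6,0,0,0.2,0,0,0,0.6,0,0,0.3,0,0,0,0.6,0,0,0.3,0,0,0,0.6]}}

```text
time: 8.67
eef_pos: [0.5384, 0.2333, 0.0694]
tcp_rot: [0.0, 1.0, 0.0, 0.0]
contact_force: [-0.4, 0.3, -0.6]
opening: 0.674
finger_force: 64.3
```

Emit:
{"fn": "arm_command", "kwargs": {"series": [0,0,0.1,0,0,0,0.6,0,0,0.15,0,0,0,0.6,0,0,0.15,0,0,0,0.6,0,0,0.15,0,0,0,0.6]}}

```text
time: 9.0
eef_pos: [0.5383, 0.2333, 0.0678]
tcp_rot: [0.0, 1.0, 0.0, 0.0]
contact_force: [-0.4, 0.7, -1.0]
opening: 0.671
finger_force: 64.6
```

Emit:
{"fn": "arm_command", "kwargs": {"series": [0,0,0.05,0,0,0,0.6,0,0,0.05,0,0,0,0.6,0,0,0.05,0,0,0,0.5,0,0,0.05,0,0,0,0.3,0,0,0.05,0,0,0,0.15,0,0,0.05,0,0,0,0,0,0,0.05,0,0,0,0,0,0,0.05,0,0,0,0,0,0,0.05,0,0,0,0]}}

```text
time: 9.75
eef_pos: [0.5384, 0.2332, 0.0673]
tcp_rot: [0.0, 1.0, 0.0, 0.0]
contact_force: [0.5, -1.1, 0.3]
opening: 0.998
finger_force: 0.0
```

Emit:
{"fn": "arm_command", "kwargs": {"series": [0,0,-1,0,0,0,0,0,0,-2.5,0,0,0,0,0,0,-4.5,0,0,0,0,0,0,-7,0,0,0,0,0,0,-10,0,0,0,0,0,0,-13,0,0,0,0,0,0,-14,0,0,0,0,0,0,-14,0,0,0,0,0,0,-14,0,0,0,0]}}

```text
time: 10.5
eef_pos: [0.5383, 0.2333, 0.2075]
tcp_rot: [0.0, 1.0, 0.0, 0.0]
contact_force: [-0.0, -0.4, -0.0]
opening: 1.0
finger_force: 0.0
```

```bash
cat > chk.py <<'E'
import sys
from plant import telemetry,vision
from h import *
st=telemetry.get_state(); d=vision.read_camera("wrist"); im=d["color"]; cv2.imwrite(f"pics/{sys.argv[1]}.png",im)
print(st["eef_pos"],st["opening"])
for k in blobs(im,"red"): print("red",k.mean(0).round(),*circ(d,k,.082,st))
for k in blobs(im,"green"): print("green",k.mean(0).round(),*circ(d,k,.014,st),"high",*circ(d,k,.097,st))
g=cv2.cvtColor(im,cv2.COLOR_BGR2GRAY); m=((g<75)&(cv2.cvtColor(im,cv2.COLOR_BGR2HSV)[...,1]<110)).astype(np.uint8)*255; m|=mask(im,"red"); m[265:]=0
m=cv2.morphologyEx(m,cv2.MORPH_CLOSE,np.ones((5,5)))
for k in cv2.findContours(m,cv2.RETR_EXTERNAL,cv2.CHAIN_APPROX_NONE)[0]:
    if cv2.contourArea(k)>3000: print("plate?",k[:,0].mean(0).round(),k[:,0].max(0),*circ(d,k[:,0],.067,st))
E
python3 chk.py w7
```

```text
[0.53829673 0.23327467 0.20753163] 1.000189021336514
red [280. 198.] [539.  234.4] [58.4 59.1]
green [ 14. 131.] [ 464.3 -116.2] [43.4 44.7] high [462.  -29.6] [32.7 33.7]
green [ 23. 130.] [ 464.7 -115.2] [51.8 66.3] high [462.2 -28.8] [39.  49.9]
plate? [280. 190.] [344 252] [538.2 234.1] [117.6 118.9]
plate? [546. 100.] [559 202] [472.1 534. ] [ 58.9 383.2]
```

The disc is at (0.539, 0.234), less than 1 mm from the plate's centre, and released. Next is the green dish.

Emit:
{"fn": "arm_command", "kwargs": {"series": [0.8,-4,0,0,0,0,0,1.6,-8,0,0,0,0,0,2.4,-12,0,0,0,0,0,3.2,-16,0,0,0,0,0,4,-20,0,0,0,0,0,4.8,-24,0,0,0,0,0,5.6,-28,0,0,0,0,0,6.4,-32,1,0,0,0,0,7.4,-34.7,3,0,0,0,0,7.4,-34.7,6,0,0,0,0]}}

```text
time: 11.38
eef_pos: [0.4637, -0.1183, 0.1472]
tcp_rot: [0.003, 1.0, -0.001, 0.001]
contact_force: [0.6, 0.1, 0.2]
opening: 1.0
finger_force: 0.0
```

Emit:
{"fn": "arm_command", "kwargs": {"series": [0,0,3,0,0,0,0,0,0,5,0,0,0,0,0,0,5,0,0,0,0,0,0,5,0,0,0,0]}}

```text
time: 11.72
eef_pos: [0.4621, -0.1128, 0.0946]
tcp_rot: [0.0, 1.0, 0.001, -0.003]
contact_force: [-0.3, -0.4, -0.1]
opening: 0.998
finger_force: 0.0
```

```bash
python3 look.py w8 0.013
```

```text
[ 0.4621 -0.1128  0.0946] [-0.3 -0.4 -0.1] 0.998 0.0
red [ 28. 288.] [ 546.4 -381.9] [82.9 83.4]
green [278. 219.] [ 464.6 -113.6] [53.5 54.9]
blue [267. 354.] [ 599.3 -123.3] [35.2 48.1]
blue [268. 344.] [ 604.  -124.2] [52.4 66.4]
```

View pics/w8.png

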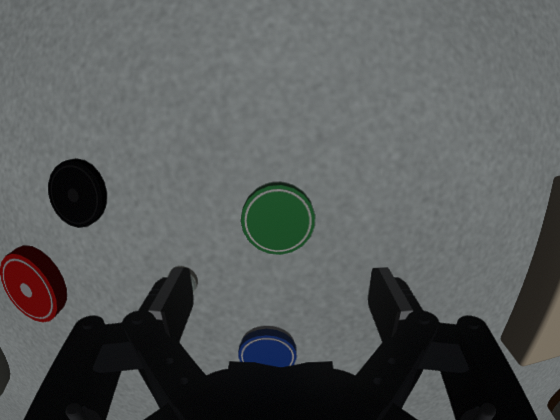

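Wrist view: the green lid is at (278,219), with the vial partly hidden behind the left finger at (192,278). I'll find the vial's position before descending.

Run:
```python
from h import *
d=np.load("scene0.npy",allow_pickle=True).item(); print(plane(d,[232,277],.03))
d=np.load("side0.npy",allow_pickle=True).item(); print(plane(d,[278,287],.005))
```

```text
[[ 0.52350095 -0.19557919]]
[[ 0.5250669  -0.19958854]]
```

Emit:
{"fn": "arm_command", "kwargs": {"series": [0,0,2,0,0,0,0,0,0,4,0,0,0,0,0,0,6,0,0,0,0,0,0,7.5,0,0,0,0,0,0,8,0,0,0,0,0,0,8,0,0,0,0,0,0,8,0,0,0,0,0,0,8,0,0,0,0]}}

```text
time: 12.43
eef_pos: [0.4657, -0.1143, 0.0191]
tcp_rot: [-0.0, 1.0, -0.001, 0.002]
contact_force: [0.6, -0.8, 0.5]
opening: 1.004
finger_force: 0.0
```

```bash
python3 look.py w9 0.013
```

```text
[ 0.4657 -0.1143  0.0191] [ 0.6 -0.8  0.5] 1.004 0.0
red [  3. 343.] [ 568.3 -366.4] [11.2 52.5]
green [279. 260.] [ 464.4 -113.5] [54. 57.]
```

Emit:
{"fn": "arm_command", "kwargs": {"series": [0,0,0.6,0,0,0,0,0,0,1.2,0,0,0,0,0,0,1.6,0,0,0,0,0,0,1.6,0,0,0,0.2,0,0,1.6,0,0,0,0.5,0,0,1.6,0,0,0,0.6,0,0,1.6,0,0,0,0.6,0,0,1.6,0,0,0,0.6,0,0,1.6,0,0,0,0.6,0,0,1.6,0,0,0,0.6], "force": 25}}

```text
time: 13.32
eef_pos: [0.4644, -0.1138, 0.0015]
tcp_rot: [0.0, 1.0, -0.0, 0.0]
contact_force: [0.1, 1.0, -0.3]
opening: 0.627
finger_force: 26.3
```

Emit:
{"fn": "arm_command", "kwargs": {"series": [0,0,-0.3,0,0,0,0.6,0,0,-0.8,0,0,0,0.6,0,0,-1.5,0,0,0,0.6,0,0,-2,0,0,0,0.6,0,0,-2,0,0,0,0.6,0,0,-2,0,0,0,0.6]}}

```text
time: 13.82
eef_pos: [0.4648, -0.114, 0.0221]
tcp_rot: [0.0, 1.0, -0.0, 0.001]
contact_force: [0.2, -0.3, 0.0]
opening: 0.628
finger_force: 26.4
```

```bash
python3 look.py w10 0.035;  python3 - <<'E'
from plant import vision
from h import *
im=vision.read_camera("side")["color"]; cv2.imwrite("pics/c10.png",np.hstack([cv2.resize(im[190:290,190:290],(400,400)),cv2.resize(cv2.imread("pics/w10.png"),(400,400))]))
E
```

```text
[ 0.4648 -0.114   0.0221] [ 0.2 -0.3  0. ] 0.628 26.36415034532547
red [  4. 341.] [ 540.  -330.1] [11.9 48. ]
red [  9. 342.] [ 526.4 -348.1] [68.5 71.9]
green [280. 279.] [ 464.1 -112.9] [54.1 57.2]
```

View pics/c10.png

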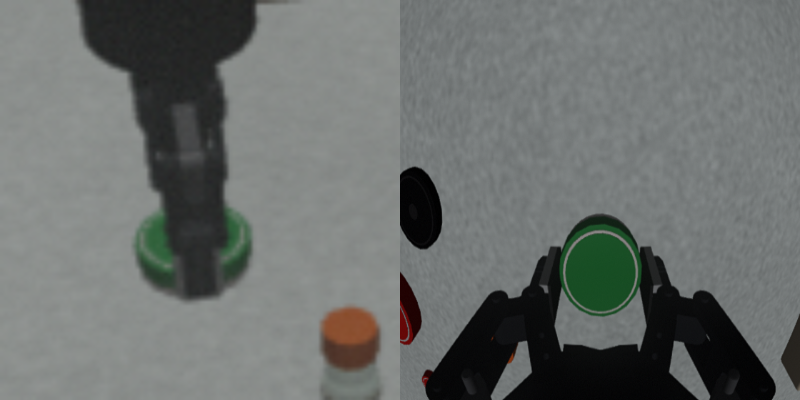

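Crop: the dish is gripped level by the lid (right half, centre (600,270)) and clear of the table. I carry it over.

Emit:
{"fn": "arm_command", "kwargs": {"series": [0,0,-1.5,0,0,0,0.6,0,0,-3.5,0,0,0,0.6,0,0,-6,0,0,0,0.6,0,0,-9,0,0,0,0.6,0,1,-12,0,0,0,0.6,-0.4,3,-14,0,0,0,0.6,-1,6,-15,0,0,0,0.6,-1.6,9,-15,0,0,0,0.6,-2.2,12,-15,0,0,0,0.6,-2.8,15,-15,0,0,0,0.6]}}

```text
time: 14.75
eef_pos: [0.4923, 0.0376, 0.1715]
tcp_rot: [0.0, 1.0, -0.0, 0.0]
contact_force: [0.1, -1.0, -1.7]
opening: 0.63
finger_force: 26.5
```

Emit:
{"fn": "arm_command", "kwargs": {"series": [-0.7,3,0,0,0,0,0.6,-1.4,6,0,0,0,0,0.6,-2.1,9,0,0,0,0,0.6,-2.8,12,0,0,0,0,0.6,-3.5,15,0,0,0,0,0.6,-4.2,17.5,0,0,0,0,0.6,-4.6,19,0,0,0,0,0.6,-4.6,19.7,0,0,0,0,0.6,-4.6,19.7,0,0,0,0,0.6,-4.6,19.7,0,0,0,0,0.6]}}

```text
time: 15.58
eef_pos: [0.5379, 0.2326, 0.1709]
tcp_rot: [0.0, 1.0, -0.0, -0.001]
contact_force: [0.5, -0.8, -0.9]
opening: 0.632
finger_force: 26.5
```

Run:
```python
from plant import telemetry,vision
from h import *
st=telemetry.get_state(); d=vision.read_camera("wrist"); im=d["color"]
print(st["eef_pos"],st["opening"],st["finger_force"])
for k in blobs(im,"green"): print("green",*circ(d,k,st["eef_pos"][2]+.0135,st))
```

```text
[0.53792121 0.23258549 0.17086247] 0.6317707664503723 26.538998186588287
green [536.8 233.6] [53.8 57. ]
```

Emit:
{"fn": "arm_command", "kwargs": {"series": [-0.1,0.05,1.5,0,0,0,0.6,-0.1,0.05,3,0,0,0,0.6,-0.1,0.05,4.5,0,0,0,0.6,-0.1,0.05,6,0,0,0,0.6,-0.1,0.05,7,0,0,0,0.6,-0.1,0.05,7.8,0,0,0,0.6,-0.1,0.05,8.2,0,0,0,0.6,-0.1,0.05,8.2,0,0,0,0.6,-0.1,0.05,8.2,0,0,0,0.6]}}

```text
time: 16.38
eef_pos: [0.5397, 0.2336, 0.0898]
tcp_rot: [0.0, 1.0, 0.0, 0.0]
contact_force: [0.3, 0.0, 0.1]
opening: 0.63
finger_force: 26.5
```

Emit:
{"fn": "arm_command", "kwargs": {"series": [0,0,0.1,0,0,0,0.6,0,0,0.2,0,0,0,0.6,0,0,0.3,0,0,0,0.6,0,0,0.3,0,0,0,0.6,0,0,0.3,0,0,0,0.6]}}

```text
time: 16.8
eef_pos: [0.5394, 0.2338, 0.0864]
tcp_rot: [0.0, 1.0, 0.0, 0.0]
contact_force: [-0.3, -0.3, -0.3]
opening: 0.631
finger_force: 26.5
```

Another 1.9 mm to the expected contact height (0.0845), then release and retreat.

Emit:
{"fn": "arm_command", "kwargs": {"series": [0,0,0.1,0,0,0,0.6,0,0,0.19,0,0,0,0.6,0,0,0.19,0,0,0,0.6,0,0,0.19,0,0,0,0.6]}}

```text
time: 17.13
eef_pos: [0.5394, 0.2338, 0.0844]
tcp_rot: [0.0, 1.0, 0.0, 0.0]
contact_force: [0.7, -0.2, -0.2]
opening: 0.631
finger_force: 26.6
```

Emit:
{"fn": "arm_command", "kwargs": {"series": [0,0,0,0,0,0,0.5,0,0,0,0,0,0,0.3,0,0,0,0,0,0,0.15,0,0,0,0,0,0,0,0,0,0,0,0,0,0,0,0,0,0,0,0,0,0,0,0,0,0,0,0]}}

```text
time: 17.72
eef_pos: [0.5393, 0.2337, 0.0844]
tcp_rot: [0.0, 1.0, -0.0, -0.0]
contact_force: [0.2, 0.4, 0.2]
opening: 1.0
finger_force: 0.0
```

Emit:
{"fn": "arm_command", "kwargs": {"series": [0,0,-1,0,0,0,0,0,0,-2.5,0,0,0,0,0,0,-4.5,0,0,0,0,0,0,-7,0,0,0,0,0,0,-10,0,0,0,0,0,0,-12,0,0,0,0,0,0,-12,0,0,0,0,0,0,-12,0,0,0,0]}}

```text
time: 18.38
eef_pos: [0.5403, 0.234, 0.2068]
tcp_rot: [0.0, 1.0, 0.001, 0.002]
contact_force: [-1.0, 0.4, -0.2]
opening: 1.0
finger_force: 0.0
```

```bash
python3 chk.py w11
python3 - <<'E'
from plant import vision
from h import *
im=vision.read_camera("side")["color"]; cv2.imwrite("pics/c11.png",np.hstack([cv2.resize(im[100:210,190:300],(400,400)),cv2.resize(cv2.imread("pics/w11.png"),(400,400))]))
E
```

```text
[0.54027416 0.23404183 0.20679929] 0.9998143391440365
red [277. 177.] [542.4 234.7] [58.6 63.5]
green [280. 202.] [567.4 234.9] [71.2 73.1] high [539.8 234.9] [53.6 55. ]
plate? [279. 187.] [344 250] [538.2 234.1] [117.6 118.9]
plate? [546.  99.] [559 200] [472.1 533.7] [ 58.5 373.5]
```

View pics/c11.png

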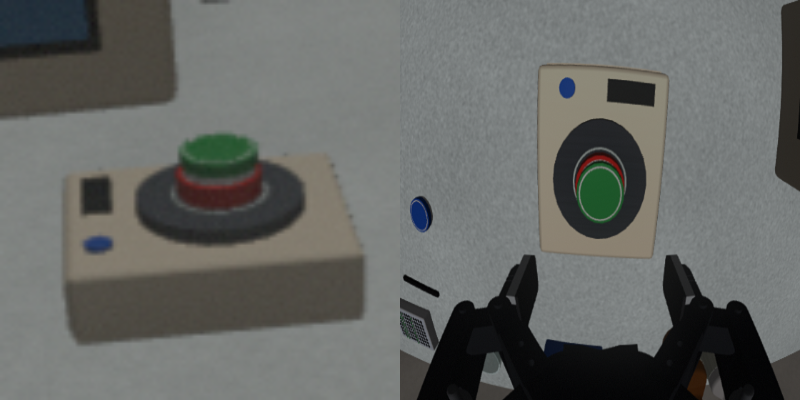

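The picture shows the dish lid up on the red disc, the disc flat inside the white ring on the plate, and the gripper clear. Dish (0.540, 0.235), disc and plate centre (0.538, 0.234) agree to about 2 mm.

```bash
python3 -c "
from plant import ctrl; print(ctrl.sign_off())"
```

```text
the job is handed in; nothing more can be done
None
```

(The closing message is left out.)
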